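Make up the gatehouse duty kits

ROBOT

A 6-joint arm with a two-finger parallel gripper is mounted at the origin on a cart in front of the work surface, level with it; the furniture and walls round the work are solid. World frame = base frame: x ahead of the robot, y to its left, z up, the work surface at z = 0. Lengths are in m, angles in rad, forces in N, time in s.
With the tool pointing down it reaches from about 0.325 to 0.9 m from the base axis. Payload 6.1 kg.
Tool frame: the origin (TCP) lies midway between the tips of the shut fingers; the grasp point (between the pads) lies 19 mm behind it (grip_depth is the distance from the TCP to the grasp point, in m); z points along the fingers, y is the line along which they close (so a half turn about z gives the same grasp; the last joint's range is limited). The gripper opens to 87 mm and grips with 3 to 60 N. Pads are 19 mm wide; open, the fingers measure 117 mm over their backs; the gripper's body (75 mm by 190 mm) begins 51 mm behind the grasp point.
Start: joints at [-1.258, 0.22, 1.526, -0, 1.395, -0.126], TCP at [0.266, -0.566, 0.197] pointing down, gripper open.
Joint ranges: [-2.98, 2.98], [-0.91, 2.08], [0.09, 2.57], [-1.24, 4.39], [0.2, 2.65], [-2.68, 2.68]. Speed limits (rad/s): [2.57, 2.57, 3.01, 3.14, 3.14, 3.14].

INTERFACE

Orientations are given as a unit quaternion [w, x, y, z].
In Python, from plant import observe, grab_frame, job_done, grip_depth gives the robot as it stands. The module is installed in compiled form; this text tells all that it offers.
- The arm moves only by the tool move_arm, never from a script. Its argument "steps" is a list of rows, each a list of 3 entries, a list of its own where there are three numbers: the finger opening in mm, from 0 to 87, then the shift along the world's x, y, z in mm, then the turn about the world's z in rad. In form: [[fingers, [x, y, z], turn], ...]. A call has exactly 8 rows; each row is the pose to reach, as a shift and turn from the pose commanded when the call began; what a row does not reach only later rows make up. A row lasts 1/10 s, in which the tool goes at most 50 mm and 8.59 degrees, less where a joint would pass 70% of its speed; a pose out of reach is approached as far as the arm can. A call with a gripper value outside its range is refused whole. The fingers move at their own pace and stop on an object; "grip_force" is the grip in N (left out, the last holds). Time passes only in rows, so rows that repeat a pose let the fingers close, or fill a call up. It gives the time, the measured TCP pose, the force, the opening and the grip force at its end, in the units of the state.
- observe(): the state, without advancing time (a new reading comes with each control period).
- grab_frame(name): name is "side" or "top"; returns a dict with "color" (480x640x3 uint8, red, green, blue), "z_map" (480x640 float32, m along the optical axis (not along the pixel's ray), 0 where there is no reading), "fx", "fy", "cx", "cy" (pixels), "extrinsics" (4x4, takes a point from camera to world coordinates). Camera axes: x right, y down, z forward; pixel columns grow to the right and rows downward; lengths in m; the calibration is good to about 2 mm. A picture is of the moment at which its call begins.
- job_done(): hands the job in; it is judged then, once.
The state is a dict: "time": time; "joint_positions": joint angles; "dq": joint speeds; "joint_torque": joint torques, N m; "tcp_pos": TCP position; "tcp_rot": TCP orientation; "ft_force": force on the tool from outside, world axes, zero at the start; "ft_torque": the same for the moment, N m; "gripper_width": opening from 0.0 (shut) to 1.0 (fully open); "finger_force": force on a finger pad.
Only numpy, scipy, OpenCV 4.12 (cv2) and the standard library are available. Lean on these libraries where they do the work, as an engineer would, in place of code of your own. Each camera call takes 0.05 s, during which the arm holds its last target. There are 200 camera calls.

TASK

Make up the two duty kits for the next shift: the torch and the padlock go into the night-patrol tray (the one with the long torch pocket), the gate remote and the pack of visitor passes into the barrier tray, each laid flat in the pocket that bears its outline. The torch is in the clear-lidded case: swing the lid up past its balance point so that it stays back by itself, lift the torch out, and leave the lid standing open so that the case is seen to be empty.

Things in the scene. Friction and masses are not known exactly. Their poses are not given: they have to be found in the camera images.
- torch: Black pocket torch lying on its side, 27 wide x 86 long x 27 mm high, 0.09 kg (mass varies by some 25 percent); its head is the wider end. It starts in torch_case, along the case's x. Origin: centre of its underside; own y runs along its length, own x across it.
- gate_fob: Black gate remote lying flat, 26 wide x 64 long x 13 mm high, 0.03 kg, with a small key ring at one end: the solid part reaches from y = -20 to +32 mm, the ring from -20 to -32 mm. Origin: centre of the underside of the whole; own y runs along its length. Remote, passes and padlock lie in a row in any order; 80 mm or more behind them on the right stands a fixed sloping notice board, 0.30 m tall.
- pass_cards: Banded pack of visitor passes lying flat, a thin rectangular pack 44 wide x 60 long x 10 mm high, 0.04 kg. Origin: centre of its underside; own y runs along its length. The loose white carton of staples nearby is nearly twice as thick and is not part of the job.
- padlock: Brass padlock lying flat, 62 long x 40 wide x 14 mm high, 0.12 kg (mass varies by some 25 percent). Origin: centre of the underside of the whole; own x runs along its length: the brass body, 40 mm wide, reaches from x = -31 to +1 mm, the shackle, 30 mm wide and 4 to 10 mm above the underside, from there to +31 mm. Grip it across the body.
- patrol_tray: Night-patrol tray, fixed: white plastic plate 122 (x) x 116 (y) x 5 mm, origin under its centre. Pockets framed by ribs 6 mm high on the plate, open for fingers at the middle of the long sides, things lengthwise along tray y, either way round. Torch pocket (long, narrow): 43 x 102 mm inside, centre x +33.5, y 0 mm. Padlock pocket: 56 x 78 mm, centre x -27, y 0. Dark outlines on the floors.
- barrier_tray: Barrier tray, fixed: white plastic plate 124 (x) x 94 (y) x 5 mm, origin under its centre. Pockets framed by ribs 6 mm high on the plate, open for fingers at the middle of the long sides, things lengthwise along tray y, either way round. Remote pocket (narrower): 42 x 80 mm inside, centre x +35, y 0 mm. Pass pocket: 60 x 76 mm, centre x -26, y 0. Dark outlines on the floors.
- torch_case: Black clamshell case, fixed, 112 (x) x 100 (y) mm, 40 mm high shut, origin under its centre. Base walls 3 mm thick, 16 mm high; inner floor 5 mm up, where the torch lies along x at the centre, foam blocks (13 mm above the underside) only round its ends, room for fingers beside its middle. Clear-windowed lid; hinge line along y at x +54, z 16 mm, on the side away from the robot.
- case_lid (a joint): Lid of the torch case, rad: 0 shut, grows as the front edge swings up and back, stop at 2.15. The lid weighs 0.13 kg; let go below about 1.2 it falls shut, beyond about 1.5 it falls back onto its stop and stays. Open, it stands about 0.14 m high behind the case.
- lid_tab (a point): Grip point on the lid's thumb tab: grey, flat, 24 wide (case y) x 37 long x 6 mm thick, level, at the middle of the lid's front edge, towards the robot. Shut: point at case x -81, z 23 mm, 25 mm before the lid's front face, 12 mm from the tab's tip. It moves on a circle of 135 mm about the hinge; at 1.57 rad the tab points up. Pinched across its width it pivots easily between the fingers.

How it is judged:
On the way:
1. the lid of the torch case has been swung past its balance point and stands open (value of joint case_lid above 1.6 rad and velocity of joint case_lid below 0.2 rad/s), for 0.3 s.
At the end, for the whole second after the job is handed in: Torch and padlock lie in their patrol-tray pockets, gate remote and passes in their barrier-tray pockets: within 12 mm of the pocket centre along both tray axes, flat within 0.12 rad, lengthwise within 0.3 rad, on the floor (under 3.5 mm up), at rest, released; lid open beyond 1.6 rad (x of torch in the frame of patrol_tray between 0.0215 and 0.0455 m and y of torch in the frame of patrol_tray between -0.012 and 0.012 m and z of torch in the frame of patrol_tray between 0.002 and 0.0085 m and angle between the y axis of torch and the y axis of patrol_tray, either way round below 0.3 rad and angle between each of torch, padlock, gate_fob, pass_cards's own z axis and vertical below 0.12 rad and linear speed of each of torch, padlock, gate_fob, pass_cards below 0.02 m/s and angular speed of each of torch, padlock, gate_fob, pass_cards below 0.2 rad/s and x of padlock in the frame of patrol_tray between -0.039 and -0.015 m and y of padlock in the frame of patrol_tray between -0.012 and 0.012 m and z of padlock in the frame of patrol_tray between 0.002 and 0.0085 m and angle between the x axis of padlock and the y axis of patrol_tray, either way round below 0.3 rad and x of gate_fob in the frame of barrier_tray between 0.023 and 0.047 m and y of gate_fob in the frame of barrier_tray between -0.012 and 0.012 m and z of gate_fob in the frame of barrier_tray between 0.002 and 0.0085 m and angle between the y axis of each of gate_fob, pass_cards and the y axis of barrier_tray, either way round below 0.3 rad and x of pass_cards in the frame of barrier_tray between -0.038 and -0.014 m and y of pass_cards in the frame of barrier_tray between -0.012 and 0.012 m and z of pass_cards in the frame of barrier_tray between 0.002 and 0.0085 m and value of joint case_lid above 1.6 rad); the robot touches nothing.
It also fails if it takes over 120 s, if anything falls off the work surface, if the arm or the gripper's body presses on something with over 40 N, if the wrist force passes 120 N, or if a joint passes its speed limit or range.

## Working session

There is one attempt and no reset: what is moved stays moved. The work goes in short steps, Python scripts to look and compute and a tool call to move; the robot and the scene stay as the last step left them, time stands still between calls to the robot, and variables do not carry over. Pictures are saved under pics/ and viewed, at most 14 in all, crops included, and the job is handed in when it is done.

Besides the shell and the picture viewer there is one more tool, called after ">>>" as name(argument=value, ...) on one line, values as JSON. move_arm: Moves the arm, as the interface text tells. Its arguments: {"type":"object","properties":{"steps":{"type":"array"},"grip_force":{"type":"number"}},"required":["steps"]}

```bash
mkdir -p pics; cat > h.py <<'E'
import numpy as np, cv2
from plant import observe, grab_frame, job_done, grip_depth
def grab(n):
    f=grab_frame(n); np.savez(f'{n}.npz',**f); return f
def load(n): return dict(np.load(f'{n}.npz'))
def world(f):
    z=f['z_map']; v,u=np.mgrid[:480,:640]
    P=np.stack([(u-f['cx'])/f['fx']*z,(v-f['cy'])/f['fy']*z,z],-1)
    E=f['extrinsics']; W=P@E[:3,:3].T+E[:3,3]; W[z==0]=np.nan; return W
def save(f,name): cv2.imwrite(f'pics/{name}.png',f['color'][...,::-1])
E
python3 - <<'E'
from h import *
for n in('top','side'):
    f=grab(n); save(f,n+'0'); print(f['extrinsics'].round(3).tolist(),f['fx'])
s=observe(); print(s, grip_depth)
E
```

```text
[[-0.005, -0.994, 0.107, 0.469], [-1.0, 0.004, -0.005, 0.096], [0.005, -0.107, -0.994, 0.888], [0.0, 0.0, 0.0, 1.0]] 497.44065425013105
[[-0.944, -0.171, 0.281, 0.288], [-0.328, 0.434, -0.839, 0.918], [0.022, -0.885, -0.466, 0.497], [0.0, 0.0, 0.0, 1.0]] 604.2032567840215
{'time': 0.1, 'joint_positions': array([-1.25812281e+00,  2.21171805e-01,  1.52745895e+00, -2.95827194e-05,
        1.39470337e+00, -1.26088963e-01]), 'dq': array([ 0.00110395, -0.00316895, -0.00087669,  0.00033166,  0.00066898,
        0.00032131]), 'joint_torque': array([ 1.36996423e-03, -4.95945168e+01, -3.88519943e+01,  7.01710372e-02,
        5.14541881e-02, -5.02428247e-05]), 'tcp_pos': array([ 0.26532255, -0.56523716,  0.19605147]), 'tcp_rot': array([-8.65591657e-04,  9.76031357e-01,  2.17628196e-01, -9.56120664e-05]), 'ft_force': array([ 0.45241375,  0.38620328, -0.43000576]), 'ft_torque': array([ 0.045399  , -0.01034546, -0.01474512]), 'finger_force': 0.0, 'gripper_width': 0.9968043916659999} 0.0187
```

View pics/top0.png

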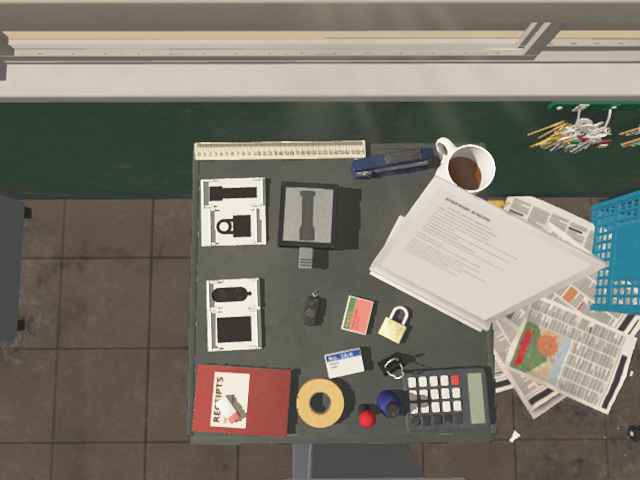

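View pics/side0.png

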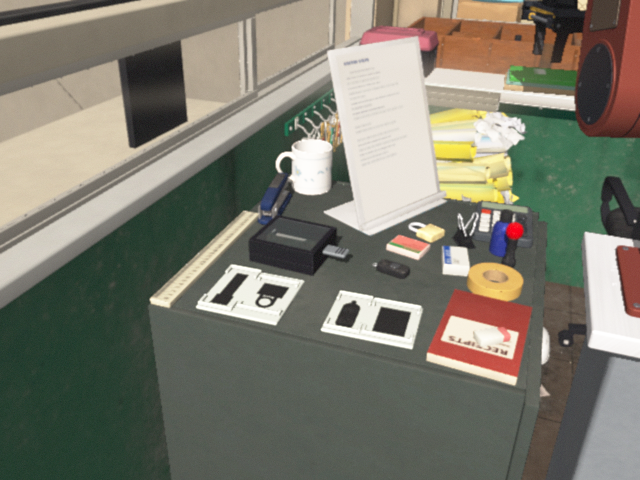

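The top view has +x up and -y right. It shows the patrol tray at (234,212), barrier tray at (233,314), case at (308,215) with its tab at (305,258), remote at (313,308), passes at (358,315) and padlock at (395,323). The staple carton is at (345,362). The side view agrees, with the notice board behind the passes and padlock.

```bash
cat >> h.py <<'E'
def seg(W,roi,zlo,zhi,mask=None):
    u0,v0,u1,v1=roi; m=np.zeros(W.shape[:2],bool); m[v0:v1,u0:u1]=1
    m&=(W[...,2]>zlo)&(W[...,2]<zhi)
    if mask is not None: m&=mask
    n,l,st,_=cv2.connectedComponentsWithStats(m.astype(np.uint8),connectivity=8)
    k=1+np.argmax(st[1:,4]); return l==k
def rect(W,m):
    p=W[m]; (c,s,a)=cv2.minAreaRect((p[:,:2]*1000).astype(np.float32))
    return np.round(c,1),np.round(s,1),round(a,1),int(m.sum()),np.round(np.percentile(p[:,2],[5,50,95])*1000,1)
E
python3 - <<'E'
from h import *
f=load('top'); W=world(f)
R=dict(patrol=(190,165,275,255,.003,.02),barrier=(195,265,270,362,.003,.02),case=(270,170,350,275,.03,.06),tab=(290,250,320,280,.012,.04),
 fob=(295,285,330,332,.004,.03),passes=(335,288,382,340,.004,.03),lock=(375,300,415,347,.003,.03),staple=(320,342,372,382,.004,.03))
for k,(a,b,c,d,lo,hi) in R.items():
    print(k,*rect(W,seg(W,(a,b,c,d),lo,hi)))
print('table z',np.nanmedian(W[270:280,280:340,2]))
# heightmap rows at ruler/wall
for u in (300,):
  for v in (60,90,110,130,150,165,180): print(v,W[v,u].round(3))
s=load('side'); S=world(s)
for nm,(u,v) in dict(boardtop=(415,45),boardtl=(335,55),boardbot=(400,225),base_r=(442,202),boardbl=(355,225),base_l=(330,213),mug=(310,150)).items(): print(nm,S[v,u].round(3))
big=cv2.resize(f['color'][165:400,185:425],None,fx=3,fy=3*0.85 if 0 else 2.5,interpolation=cv2.INTER_CUBIC)
big=cv2.resize(f['color'][165:400,185:425],(600,588),interpolation=cv2.INTER_CUBIC)
cv2.imwrite('pics/crop.png',big[...,::-1])
E
```

```text
patrol [619.5 248.6] [125.5 120. ] 3.0 4181 [ 3.6  6.  11.3]
barrier [437.7 246.2] [128.5  95.9] 3.2 3655 [ 3.6  6.  11.7]
case [608.2 114.4] [100.  112.6] 86.6 3731 [37.1 39.7 42. ]
tab [532.2 118.8] [23.7 33.7] 86.1 264 [23.7 26.3 29.1]
fob [442.3 109.9] [25.4 54.1] 77.1 415 [10.2 13.2 15.7]
passes [434.7  29.1] [44.2 59.7] 75.2 872 [ 8.2 10.7 13.1]
lock [420.  -39.4] [44.8 65.6] 64.7 584 [ 6.6 13.5 16.2]
staple [353.4  53.2] [40.7 62.7] 11.4 892 [15.4 18.6 21.2]
table z 0.00041299357805030246
60 [0.831 0.124 0.154]
90 [0.788 0.124 0.143]
110 [0.8   0.129 0.026]
130 [ 0.8    0.133 -0.08 ]
150 [0.731 0.129 0.011]
165 [ 0.707  0.13  -0.001]
180 [ 0.679  0.13  -0.002]
boardtop [ 0.502 -0.233  0.286]
boardtl [ 0.601 -0.056  0.291]
boardbot [ 0.467 -0.055  0.001]
base_r [ 0.411 -0.18   0.003]
boardbl [ 0.541 -0.017  0.005]
base_l [ 0.599 -0.047  0.005]
mug [ 0.69  -0.184  0.07 ]
```

View pics/crop.png

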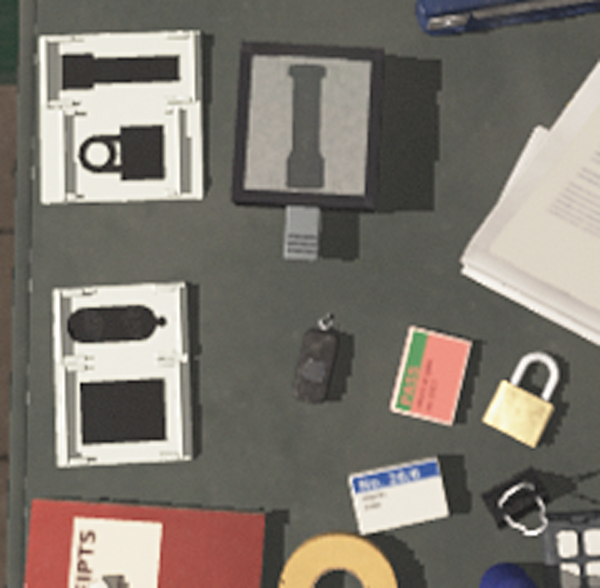

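The crop confirms the layout. The remote's ring points away from the robot at (325,322), the padlock's shackle is up and to the right at (540,370), and both trays have their long axis along world y. Next I check the rib gaps and the padlock body while driving towards the case.

```bash
python3 - <<'E'
from h import *
f=load('top'); W=world(f); C=f['color'].astype(int)
def show(c,yaw,hx,hy,st=6):
    a=np.deg2rad(yaw); d=(W[...,:2]*1000-np.array(c)); x=d@[np.cos(a),np.sin(a)]; y=d@[-np.sin(a),np.cos(a)]
    for X in np.arange(hx,-hx-1,-st):
        print('%4d '%X+' '.join('%2.0f'%np.nan_to_num(np.nanmedian(W[...,2][(abs(x-X)<st/2)&(abs(y-Y)<st/2)])*1000) for Y in np.arange(hy,-hy-1,-st)))
show((619.5,248.6),3,63,60); print(); show((437.7,246.2),3.2,63,48)
m=seg(W,(375,300,415,347),.008,.03,(C[...,0]-C[...,2]>40)); print('body',rect(W,m))
m=seg(W,(295,285,330,332),.008,.03); print('fob',rect(W,m))
for nm,c in dict(torchout=(200,183,262,203),lockout=(212,214,255,240),fobout=(208,284,255,304),cardout=(215,314,256,344)).items():
    m=seg(W,c,-.01,.02,C.sum(-1)<150); print(nm,rect(W,m))
E
```

```text
63  0  1  1  2  1  4  2  4  3  2  1  0  1  1  3  0  0  2  1  0  0
  57  1 10 10  8  9  6  6  5  5  6  6  6  5  5  5  6 10 10 11 10  1
  51  1 12  7  6  6  7  5  5  6  5  6  6  6  5  6  6  5  6  5 11  2
  45  1 10  7  5  5  5  6  6  5  6  6  4  5  5  7  5  5  6  5 10  2
  39  1 11  7  6  6  6  6  6  6  6  6  5  6  6  5  6  6  6  6 11  2
  33  3 13  5  5  7  5  7  6  5  6  6  6  6  5  6  6  6  5  5 10  1
  27  2 10  6  6  7  6  6  6  5  7  7  6  6  6  6  6  6  6  5 10  2
  21  1 11  6  6  7  5  6  6  6  5  5  6  7  6  6  6  6  6  5 11  2
  15  2 11  5  6  5  6  5  7  5  5  6  5  6  5  6  5  5  7  6  9  0
   9  0  6  7  8 11  6  6  5  5  6  5  6  6  5  6  5 10  8  9  6  0
   3 -0  6  6 13 11  6  6  5  5  6  5  5  6  6  5  7 10  9  6  5  1
  -3  2  6  6 10  6  5  5  6  7  6  6  5  5  6  6  6  7 10  6  4  0
  -9  1  6  5 10  6  6  5  5  5  5  6  7  6  5  6  6  7 10  4  6  1
 -15  0  6  5 10  6  7  5  6  7  6  6  6  6  5  5  6  6  8  6  5  1
 -21 -0  6  5 11  6  5  7  7  6  6  4  6  6  6  6  7  7  8  7  6  0
 -27  2  6  5 10  5  5  6  7  5  6  6  5  7  6  6  6  7 10  6  6  1
 -33  2  6  5 
[... 1448 characters left out ...]
5  6  8  2
 -51  1 11  5  6  5  5  5  6  6  5  6  5  6  5  6 10  1
 -57  2 10 10 10  7  5  5  5  6  5  6  6  7  9  7  7  2
 -63  2  2  1  2  2  2  2  4  3  2  1  1  3  5  4  2  1
body (array([408.9, -31.8]), array([38. , 32.5]), 61.8, 347, array([11.4, 14.2, 16.4]))
fob (array([441.9, 110.1]), array([25.4, 50.4]), 77.6, 410, array([10.6, 13.3, 15.7]))
torchout (array([662.8, 237.7]), array([ 1.3, 28.7]), 1.0, 17, array([3.5, 5.5, 8.6]))
lockout (array([592.6, 221.2]), array([12.1, 36.6]), 71.2, 27, array([3.1, 5.8, 7.9]))
fobout (array([483.3, 256.4]), array([24.7,  0. ]), 89.7, 15, array([4.5, 6.1, 7.3]))
cardout (array([397.8, 268.5]), array([29.7, 14.5]), 40.6, 25, array([3.7, 6.1, 8.2]))
```

>>> move_arm(steps=[[87, [4, 45, 0], 0.149], [87, [8, 90, 0], 0.298], [87, [12, 135, 0], 0.447], [87, [16, 180, 0], 0.596], [87, [20, 225, 0], 0.745], [87, [24, 270, 0], 0.894], [87, [27, 315, 0], 1.043], [87, [30, 360, 0], 1.192]])

```text
time: 0.9
tcp_pos: [0.2951, -0.2039, 0.1966]
tcp_rot: [-0.0, 0.684, 0.73, 0.0]
ft_force: [1.1, 0.5, -0.4]
gripper_width: 1.002
finger_force: 0.0
```

>>> move_arm(steps=[[87, [10, 39, 0], 0.149], [87, [20, 78, 0], 0.298], [87, [30, 117, 0], 0.447], [87, [40, 156, 0], 0.596], [80, [76, 190, 0], 0.745], [70, [112, 224, 0], 0.894], [60, [148, 258, -10], 1.043], [60, [184, 292, -30], 1.192]])

```text
time: 1.7
tcp_pos: [0.4793, 0.0859, 0.1694]
tcp_rot: [0.002, 0.155, 0.988, 0.0]
ft_force: [0.4, -1.3, 0.5]
gripper_width: 0.743
finger_force: 0.0
```

>>> move_arm(steps=[[60, [24, 16, -20], 0.131], [60, [47, 33, -40], 0.262], [60, [47, 33, -70], 0.262], [60, [47, 33, -70], 0.262], [60, [47, 33, -70], 0.262], [60, [47, 33, -70], 0.262], [60, [47, 33, -70], 0.262], [60, [47, 33, -70], 0.262]])

```text
time: 2.5
tcp_pos: [0.5248, 0.1165, 0.1001]
tcp_rot: [0.001, 0.029, 1.0, 0.0]
ft_force: [-0.1, -0.4, -0.1]
gripper_width: 0.691
finger_force: 0.0
```

```bash
python3 - <<'E'
from h import *
s=grab('side'); save(s,'side1'); o=observe(); print(o['tcp_pos'],o['tcp_rot'],o['ft_force'],o['time'])
cv2.imwrite('pics/side1.png',cv2.resize(s['color'][150:350,200:460],(780,600))[...,::-1])
E
```

```text
[0.52458048 0.11653601 0.09984509] [1.10180150e-03 2.86693979e-02 9.99588334e-01 1.17111981e-04] [-0.20852939  0.38041775 -0.33937529] 2.55
```

View pics/side1.png

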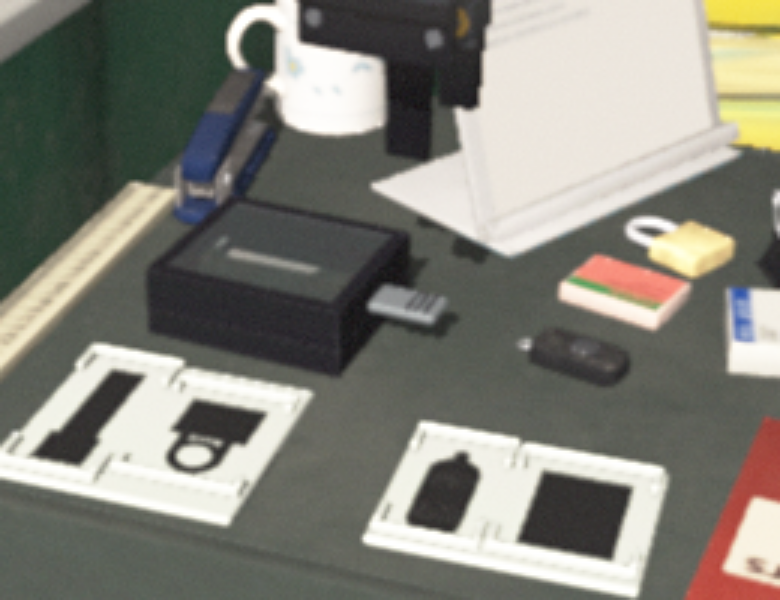

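The side view shows the gripper above the grey tab, which is at crop (408,303), with a clear way down. I descend, pinch the tab and check the grip.

>>> move_arm(grip_force=15, steps=[[60, [2, 2, -35], 0], [60, [2, 2, -70], 0], [60, [2, 2, -95], 0], [60, [2, 2, -95], 0], [20, [2, 2, -95], 0], [20, [2, 2, -95], 0], [20, [2, 2, -95], 0], [20, [2, 2, -95], 0]])

```text
time: 3.35
tcp_pos: [0.5271, 0.1188, 0.005]
tcp_rot: [0.001, 0.028, 1.0, 0.0]
ft_force: [0.2, -0.8, 0.2]
gripper_width: 0.407
finger_force: 0.0
```

```bash
python3 - <<'E'
from h import *
o=observe(); print(o['tcp_pos'],o['ft_force'],o['gripper_width']*87,o['finger_force'])
p=o['tcp_pos']*1000; a=np.deg2rad(-3.3); e=np.array([np.cos(a),np.sin(a)]); h=np.array([608.2,114.4])+54*e
r=(h-p[:2])@e; dz=p[2]+18.7-16; R=np.hypot(r,dz); a0=np.arctan2(dz,r); print('R',R,a0)
for th in np.linspace(0,1.8,19)[1:]:
    d=R*(np.cos(a0)-np.cos(th+a0)); print(round(th,2),np.round([*(d*e),R*(np.sin(th+a0)-np.sin(a0))],0))
E
```

```text
[0.52711571 0.11883487 0.00500189] [ 0.20016668 -0.83058672  0.2494433 ] 35.428763942194024 0.0
R 135.42431292526643 0.056903007961561995
0.1 [ 1. -0. 13.]
0.2 [ 4. -0. 27.]
0.3 [ 8. -0. 40.]
0.4 [14. -1. 52.]
0.5 [20. -1. 64.]
0.6 [28. -2. 75.]
0.7 [37. -2. 85.]
0.8 [46. -3. 95.]
0.9 [ 57.  -3. 103.]
1.0 [ 69.  -4. 110.]
1.1 [ 81.  -5. 116.]
1.2 [ 93.  -5. 121.]
1.3 [106.  -6. 125.]
1.4 [120.  -7. 127.]
1.5 [133.  -8. 128.]
1.6 [147.  -8. 127.]
1.7 [160.  -9. 125.]
1.8 [173. -10. 122.]
```

>>> move_arm(steps=[[20, [0, 0, 0], 0], [20, [0, 0, 0], 0], [20, [0, 0, 0], 0], [20, [0, 0, 0], 0], [20, [1, 0, 13], 0], [20, [4, 0, 27], 0], [20, [8, 0, 40], 0], [20, [14, -1, 52], 0]])

```text
time: 4.15
tcp_pos: [0.5411, 0.1179, 0.0577]
tcp_rot: [0.001, 0.028, 1.0, 0.0]
ft_force: [0.7, -0.1, 0.3]
gripper_width: 0.231
finger_force: 0.0
```

```bash
python3 - <<'E'
from h import *
o=observe(); print(o['tcp_pos'],o['ft_force'],o['gripper_width']*87,o['finger_force'])
s=grab('side'); cv2.imwrite('pics/side2.png',cv2.resize(s['color'][150:350,200:460],(780,600))[...,::-1])
E
```

```text
[0.54108626 0.1178782  0.05768368] [ 0.68032157 -0.12297187  0.29492671] 20.078619404768528 0.0
```

View pics/side2.png

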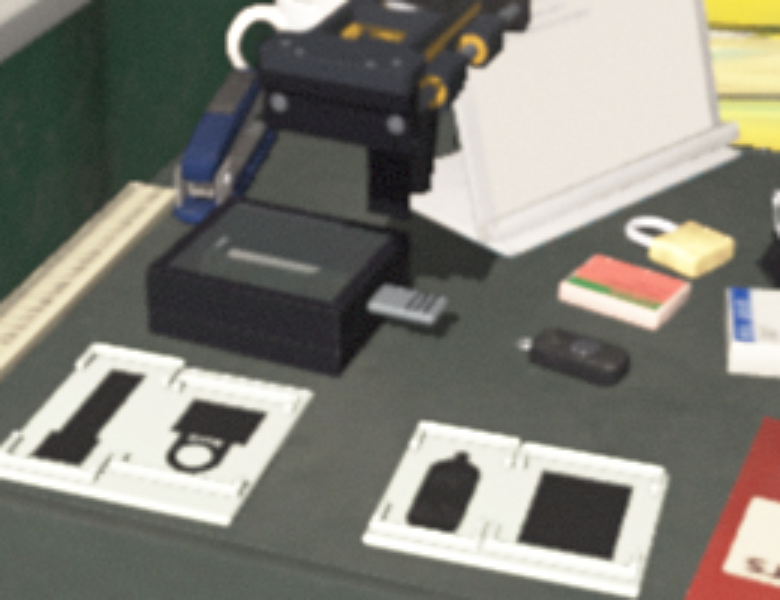

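The crop shows the lid still shut and the fingers at (388,212), so they closed on nothing. I compare the camera's projection of the TCP with where the fingers appear.

```bash
cat >> h.py <<'E'
def proj(f,p):
    E=np.linalg.inv(f['extrinsics']); q=E[:3,:3]@np.array(p)+E[:3,3]; return f['fx']*q[0]/q[2]+f['cx'],f['fy']*q[1]/q[2]+f['cy']
E
python3 - <<'E'
from h import *
s=grab('side'); S=world(s); o=observe()
print('tcp proj side',proj(s,o['tcp_pos']))
for (u,v) in [(329,219),(325,216),(333,210),(336,251)]: print((u,v),S[v,u].round(4))
t=grab('top'); W=world(t); print('tcp proj top',proj(t,o['tcp_pos']))
print('tab in side', rect(S,seg(S,(318,243,352,260),.015,.03,(s['color'].sum(-1)>280))))
cv2.imwrite('pics/top2.png',cv2.resize(t['color'][165:365,185:425],(720,600))[...,::-1])
E
```

```text
tcp proj side (np.float64(330.92418947114646), np.float64(230.5837717725261))
(329, 219) [0.5415 0.1344 0.0872]
(325, 216) [0.5477 0.1354 0.0916]
(333, 210) [0.5357 0.1341 0.1033]
(336, 251) [0.5321 0.1229 0.0271]
tcp proj top (np.float64(305.8229920503813), np.float64(251.09403276142652))
tab in side (array([534.5, 119.3]), array([26.5, 37.4]), 89.8, 220, array([22.7, 26.1, 27.7]))
```

View pics/top2.png

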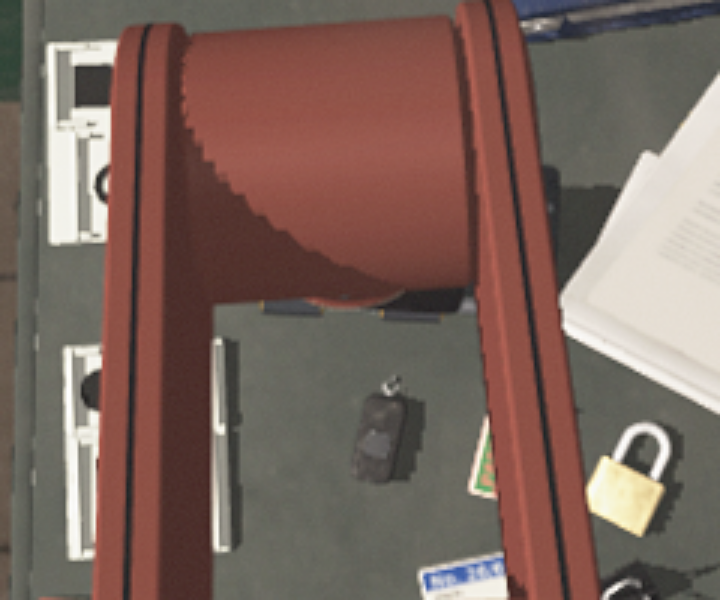

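```bash
python3 - <<'E'
from h import *
s=load('side'); S=world(s)
m=(abs(S[...,0]-.541)<.03)&(S[...,1]>.08)&(S[...,1]<.2)&(S[...,2]>.05)
v,u=np.nonzero(m)
for r in range(v.min(),v.max()+1,3):
    k=v==r
    if k.sum(): P=S[r,u[k]]; print(r,u[k].min(),u[k].max(),(P.min(0)*1000).round(),(P.max(0)*1000).round())
for r in range(214,236,2): print(r,[tuple((S[r,c]*1000).round().astype(int)) for c in (324,329,334)], s['color'][r,329])
E
```

```text
0 302 349 [511. 175. 403.] [570. 182. 407.]
3 302 349 [511. 175. 400.] [571. 182. 403.]
6 304 349 [511. 173. 396.] [568. 181. 399.]
9 307 363 [512. 106. 388.] [564. 180. 396.]
12 310 356 [512. 138. 388.] [560. 179. 393.]
15 312 355 [512. 144. 382.] [568. 178. 389.]
18 312 356 [511. 140. 378.] [569. 178. 385.]
21 312 355 [512. 141. 374.] [571. 158. 379.]
24 313 355 [513. 138. 370.] [569. 156. 375.]
27 312 356 [511. 139. 366.] [571. 156. 371.]
30 313 356 [511. 138. 363.] [568. 155. 367.]
33 312 355 [512. 140. 358.] [571. 155. 364.]
36 313 355 [512. 139. 355.] [569. 156. 360.]
39 311 356 [511. 136. 352.] [569. 157. 356.]
42 310 356 [511. 136. 348.] [570. 158. 353.]
45 310 355 [512. 139. 344.] [570. 157. 349.]
48 307 355 [512. 137. 343.] [570. 162. 345.]
51 308 355 [511. 139. 339.] [568. 163. 341.]
54 310 355 [511. 136. 333.] [571. 158. 337.]
57 311 354 [512. 139. 329.] [568. 159. 334.]
60 312 355 [511. 137. 325.] [568. 155. 330.]
63 312 354 [512. 139. 320.] [570. 156. 326.]
66 312 354 [512. 138. 316.] [569. 157. 322.]
69 312 354 [512. 138. 312.] [569. 156. 318.]
72 312 354 [511. 138. 30
[... 3346 characters left out ...]
.int64(-9), np.int64(0))] [30 27 29]
228 [(np.int64(568), np.int64(79), np.int64(40)), (np.int64(560), np.int64(77), np.int64(40)), (np.int64(553), np.int64(71), np.int64(39))] [70 69 72]
230 [(np.int64(566), np.int64(83), np.int64(39)), (np.int64(557), np.int64(84), np.int64(41)), (np.int64(551), np.int64(76), np.int64(38))] [47 45 50]
232 [(np.int64(564), np.int64(91), np.int64(39)), (np.int64(556), np.int64(87), np.int64(39)), (np.int64(551), np.int64(77), np.int64(35))] [40 38 42]
234 [(np.int64(561), np.int64(97), np.int64(39)), (np.int64(553), np.int64(97), np.int64(41)), (np.int64(550), np.int64(79), np.int64(32))] [39 40 44]<stdin>:8: RuntimeWarning: invalid value encountered in cast
```

The point cloud puts the finger ends near z = 86 mm while the state reports 58 mm. That is about 28 mm too high, and it explains why the pinch passed over the tab. The gripper's body shows the same offset. I reopen, return above the tab and measure the offset there before going lower.

>>> move_arm(steps=[[60, [0, 0, 0], 0], [60, [-7, 0, 0], 0], [60, [-14, 1, 0], 0], [60, [-14, 1, 0], 0], [60, [-14, 1, -20], 0], [60, [-14, 1, -35], 0], [60, [-14, 1, -52], 0], [60, [-14, 1, -52], 0]])

```text
time: 5.1
tcp_pos: [0.5229, 0.1185, 0.0004]
tcp_rot: [-0.003, 0.028, 1.0, -0.0]
ft_force: [-0.2, -0.1, -0.7]
gripper_width: 0.683
finger_force: 0.0
```

```bash
cat >> h.py <<'E'
def tip(name='side',dump=False):
    s=grab(name); S=world(s); o=observe(); p=o['tcp_pos']
    d=S-p; m=(abs(d[...,0])<.025)&(abs(d[...,1])<.075)&(d[...,2]>.008)&(d[...,2]<.07)&(s['color'].sum(-1)<160)
    m=cv2.erode(m.astype(np.uint8),np.ones((2,2)))>0
    P=S[m]*1000; print('tcp',(p*1000).round(1),'open',o['gripper_width']*87,'F',o['ft_force'].round(1),'ff',o['finger_force'],'n',len(P))
    for lo,hi in((0,200),(-200,0)):
        k=(P[:,1]-p[1]*1000>lo)&(P[:,1]-p[1]*1000<hi)
        if k.sum()>5: print('finger lowest z',np.percentile(P[k,2],[1,5,20]).round(1),'x',np.percentile(P[k,0],[2,50,98]).round(1),'y',np.percentile(P[k,1],[2,50,98]).round(1))
    return s
E
python3 - <<'E'
from h import *
s=tip(); cv2.imwrite('pics/side3.png',cv2.resize(s['color'][150:310,220:433],(799,600))[...,::-1])
E
```

```text
tcp [524.  118.6   1.8] open 59.60189271521102 F [-1.5  0.5  0.7] ff 0.0 n 404
finger lowest z [27.  28.8 35.3] x [514.1 523.  534. ] y [152.6 157.3 162.6]
finger lowest z [25.6 27.7 29.3] x [510.1 514.7 525. ] y [79.6 87.1 90.9]
```

View pics/side3.png

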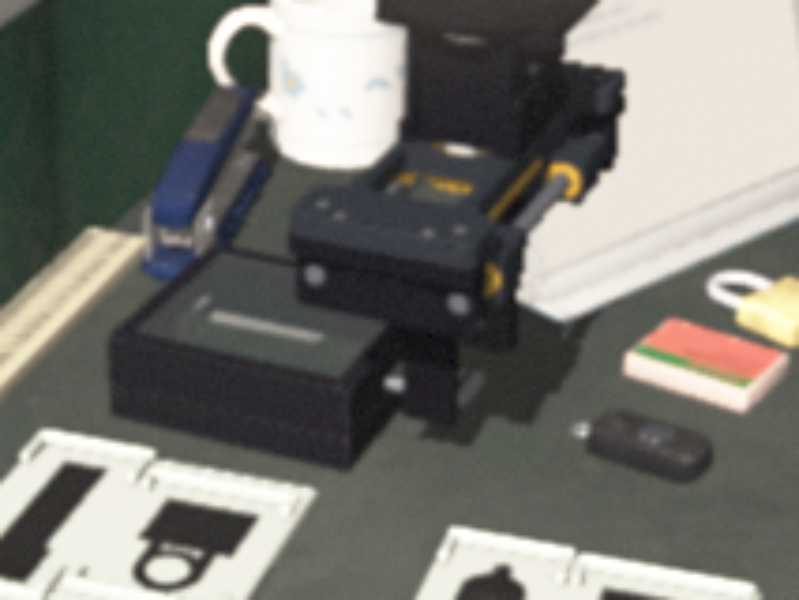

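The fingers straddle the tab with their tips at about z = 27 mm, reported as 2 mm, so the offset is 25–28 mm. I lower them by 21 mm, watch the force and close.

>>> move_arm(grip_force=15, steps=[[60, [1, 0, -7], 0], [60, [2, 0, -14], 0], [60, [2, 0, -21], 0], [20, [2, 0, -21], 0], [20, [2, 0, -21], 0], [20, [2, 0, -21], 0], [20, [2, 0, -21], 0], [20, [2, 0, -21], 0]])

```text
time: 5.95
tcp_pos: [0.5281, 0.1187, -0.0172]
tcp_rot: [0.0, 0.028, 1.0, 0.0]
ft_force: [0.0, -0.1, -0.6]
gripper_width: 0.322
finger_force: 0.0
```

```bash
python3 - <<'E'
from h import *
tip()
E
```

```text
tcp [528.1 118.7 -17.2] open 24.99820676022012 F [ 0.5 -0.1 -0.1] ff 0.005874570342712104 n 570
finger lowest z [ 0.1 10.3 14.7] x [518.  527.6 539.2] y [123.9 141.1 144.9]
finger lowest z [-1.5 -0.8 -0.1] x [503.6 516.5 552.5] y [ 48.5  94.8 115.5]
```

>>> move_arm(steps=[[18, [0, 0, 0], 0], [18, [0, 0, 0], 0], [18, [0, 0, 0], 0], [18, [1, 0, 13], 0], [18, [4, 0, 27], 0], [18, [8, 0, 40], 0], [18, [14, -1, 52], 0], [18, [14, -1, 52], 0]])

```text
time: 6.8
tcp_pos: [0.542, 0.1176, 0.0364]
tcp_rot: [-0.0, 0.028, 1.0, -0.0]
ft_force: [-4.2, -3.0, 1.3]
gripper_width: 0.269
finger_force: 15.0
```

```bash
python3 - <<'E'
from h import *
s=tip(); cv2.imwrite('pics/side4.png',cv2.resize(s['color'][150:310,220:433],(799,600))[...,::-1])
E
```

```text
tcp [541.5 117.6  35.5] open 23.810209829415545 F [-3.5 -3.6  0.5] ff 15.001241079971805 n 376
finger lowest z [60.9 62.9 67.9] x [532.  542.2 565. ] y [129.9 138.4 149.9]
finger lowest z [62.3 63.9 67.8] x [530.1 532.8 538.8] y [ 99.3 104.6 107.9]
```

View pics/side4.png

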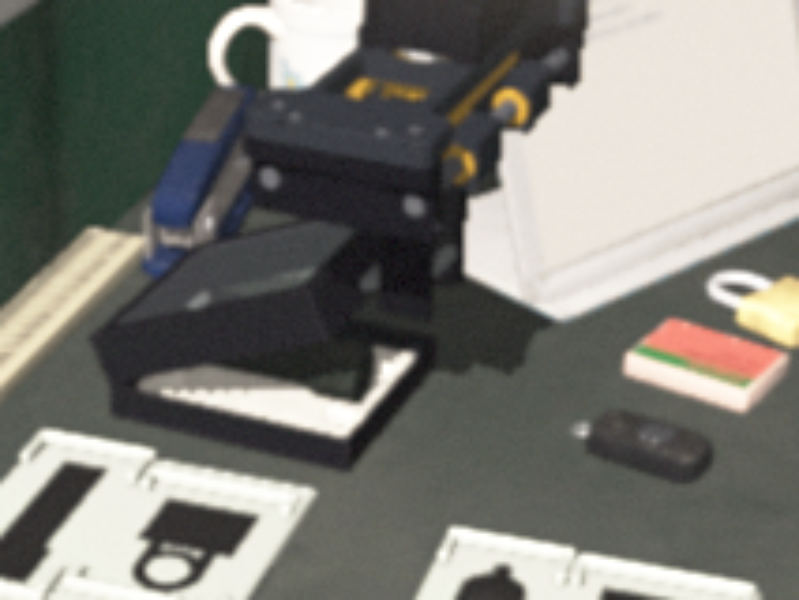

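The lid has risen with the tab to about 0.4 rad, so the pinch holds and I carry on round the arc.

>>> move_arm(steps=[[18, [6, 0, 12], 0], [18, [14, -1, 23], 0], [18, [23, -1, 33], 0], [18, [32, -2, 43], 0], [18, [43, -2, 51], 0], [18, [55, -3, 58], 0], [18, [67, -4, 64], 0], [18, [79, -4, 69], 0]])

```text
time: 7.65
tcp_pos: [0.6222, 0.113, 0.1046]
tcp_rot: [0.0, 0.028, 1.0, -0.0]
ft_force: [0.0, -6.8, -5.4]
gripper_width: 0.275
finger_force: 15.0
```

>>> move_arm(steps=[[18, [13, -1, 4], 0], [18, [27, -2, 6], 0], [18, [40, -3, 7], 0], [18, [54, -3, 6], 0], [18, [67, -4, 4], 0], [18, [78, -5, 2], 0], [18, [78, -5, 2], 0], [18, [78, -5, 2], 0]])

```text
time: 8.45
tcp_pos: [0.6996, 0.1085, 0.1062]
tcp_rot: [0.001, 0.028, 1.0, -0.0]
ft_force: [0.4, -4.1, 0.6]
gripper_width: 0.276
finger_force: 15.0
```

```bash
python3 - <<'E'
from h import *
s=tip(); cv2.imwrite('pics/side5.png',cv2.resize(s['color'][110:310,180:446],(798,600))[...,::-1])
E
```

```text
tcp [699.4 108.4 106.2] open 23.485093463108555 F [ 0.6 -4.2 -1.6] ff 15.000316912773997 n 726
finger lowest z [115.3 117.2 122. ] x [688.4 697.2 709.4] y [120.2 130.2 158.8]
finger lowest z [116.4 120.3 123. ] x [684.7 689.8 701.5] y [61.4 93.5 99.3]
```

View pics/side5.png

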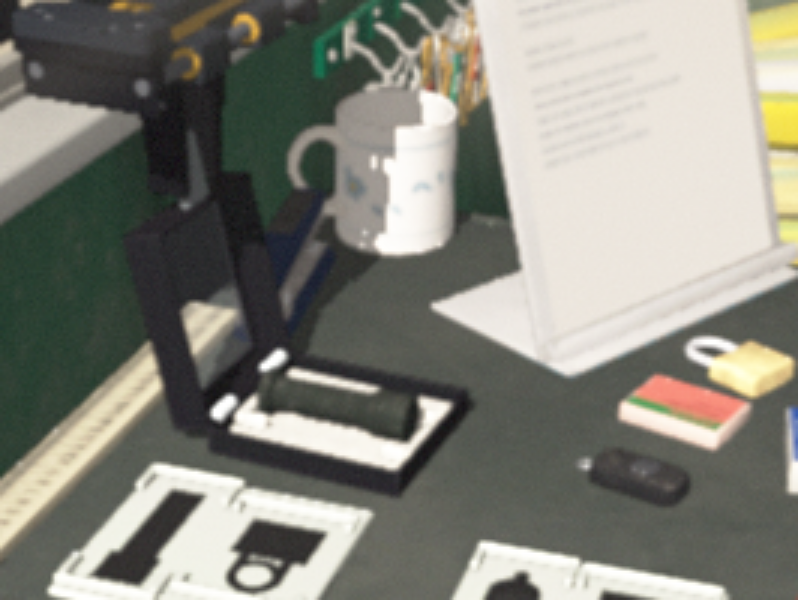

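The side view shows the lid well past upright, at about 1.8 rad, and the torch lying in the open case at (335,400) with its head towards the robot. I release, rise and move above the torch.

>>> move_arm(steps=[[60, [0, 0, 0], 0], [60, [0, 0, 0], 0], [60, [0, 0, 0], 0], [60, [0, 0, 0], 0], [60, [0, 0, 30], 0], [60, [0, 0, 60], 0], [60, [-20, 1, 70], 0], [60, [-60, 4, 70], 0]])

```text
time: 9.3
tcp_pos: [0.6416, 0.1126, 0.1787]
tcp_rot: [0.003, 0.029, 1.0, 0.0]
ft_force: [-1.3, 0.7, -0.5]
gripper_width: 0.695
finger_force: 0.0
```

>>> move_arm(steps=[[50, [-31, 2, 0], 0], [50, [-31, 2, -30], 0], [50, [-31, 2, -70], 0], [50, [-31, 2, -110], 0], [50, [-31, 2, -110], 0], [50, [-31, 2, -110], 0], [50, [-31, 2, -110], 0], [50, [-31, 2, -110], 0]])

```text
time: 10.1
tcp_pos: [0.6101, 0.1149, 0.0685]
tcp_rot: [0.002, 0.028, 1.0, 0.0]
ft_force: [-0.6, -0.7, -0.4]
gripper_width: 0.573
finger_force: 0.0
```

```bash
python3 - <<'E'
from h import *
s=tip(); S=world(s)
a=np.deg2rad(-3.3); d=S[...,:2]*1000-[608.2,114.4]; x=d@[np.cos(a),np.sin(a)]; y=d@[-np.sin(a),np.cos(a)]
m=(abs(x)<50)&(abs(y)<25)&(S[...,2]>.022)&(S[...,2]<.036)
print('torch',np.percentile(x[m],[1,50,99]),np.percentile(y[m],[1,50,99]),m.sum())
m=(x>40)&(x<150)&(abs(y)<52)&(S[...,2]>.05)&(S[...,2]<.17)
for z in (.06,.08,.1,.12,.14): k=m&(abs(S[...,2]-z)<.01); print(z,k.sum(),np.percentile(x[k],[2,50,98]) if k.sum() else '')
cv2.imwrite('pics/side6.png',cv2.resize(s['color'][110:310,180:446],(798,600))[...,::-1])
E
```

```text
tcp [609.8 114.9  68.2] open 50.11764661659983 F [ 0.4  0.5 -0.7] ff 0.0 n 545
finger lowest z [ 95.6  97.7 104.5] x [600.3 609.2 620.3] y [145.  148.6 153.4]
finger lowest z [ 95.3  97.1 102.3] x [597.3 603.9 614.4] y [83.  88.7 91.6]
torch [-41.83069452  -3.42882951  43.25470051] [-8.34962382  7.1342216  15.17070146] 469
0.06 700 [ 80.2414928  104.28530435 114.88947378]
0.08 698 [ 93.76980446 117.44017418 127.91777204]
0.1 373 [105.22770784 118.38349809 131.18362532]
0.12 162 [120.01425665 127.38151064 136.08333127]
0.14 60 [132.07104886 136.37694248 140.5446937 ]
```

View pics/side6.png

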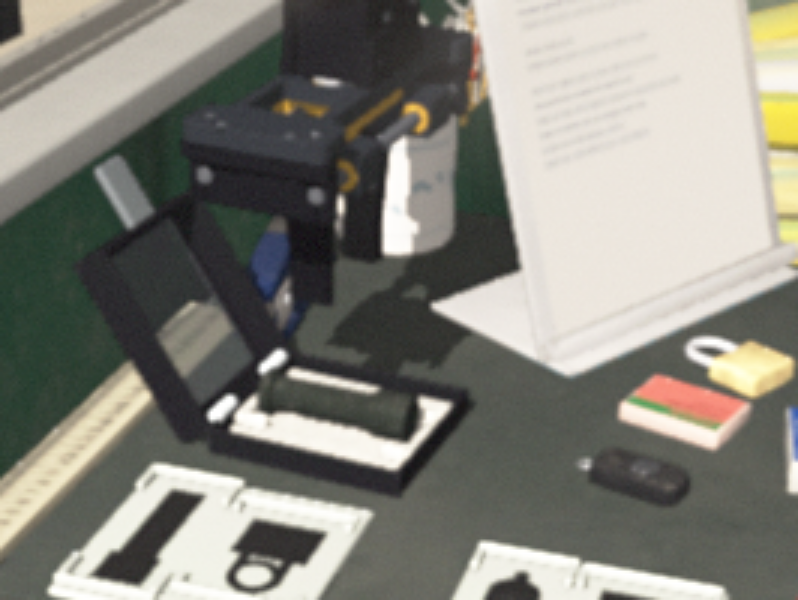

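The lid leans back on its stop and the torch is centred in the case. The fingertips are at about 96 mm against a reported 68 mm, so the offset is still 27–28 mm. I take the torch.

>>> move_arm(grip_force=20, steps=[[50, [-1, 0, -30], 0], [50, [-2, 0, -60], 0], [50, [-2, 0, -85], 0], [50, [-2, 0, -85], 0], [20, [-2, 0, -85], 0], [20, [-2, 0, -85], 0], [20, [-2, 0, -85], 0], [20, [-2, 0, -85], 0]])

```text
time: 10.95
tcp_pos: [0.6061, 0.1148, -0.019]
tcp_rot: [0.0, 0.028, 1.0, 0.0]
ft_force: [-0.3, 0.4, 1.3]
gripper_width: 0.314
finger_force: 20.0
```

>>> move_arm(steps=[[20, [0, 0, 0], 0], [20, [0, 0, 0], 0], [20, [0, 0, 0], 0], [20, [0, 0, 20], 0], [20, [0, 0, 40], 0], [20, [0, 0, 60], 0], [20, [0, 0, 90], 0], [20, [0, 0, 90], 0]])

```text
time: 11.75
tcp_pos: [0.6092, 0.1149, 0.0748]
tcp_rot: [0.004, 0.028, 1.0, 0.0]
ft_force: [0.6, 0.3, -1.0]
gripper_width: 0.312
finger_force: 20.0
```

```bash
python3 - <<'E'
from h import *
s=tip(); S=world(s); o=observe(); p=o['tcp_pos']*1000; c=s['color'].sum(-1)
m=(abs(S[...,0]*1000-p[0])<70)&(abs(S[...,1]*1000-p[1])<20)&(S[...,2]*1000>p[2]+10)&(S[...,2]*1000<p[2]+60)
print('below fingers', [np.percentile(S[m][:,i]*1000,[1,50,99]).round(1) for i in range(3)])
E
```

```text
tcp [607.8 114.8  72.6] open 27.342626018537228 F [ 0.3  0.5 -2.1] ff 19.99950592406094 n 590
finger lowest z [102.8 105.4 111.2] x [584.5 603.2 629.4] y [118.2 135.8 141.5]
finger lowest z [118.1 119.2 121.9] x [596.7 602.8 610.6] y [ 95.6 100.2 113.2]
below fingers [array([569. , 598.6, 654.2]), array([ 97.1, 122.1, 134.6]), array([101.5, 118.6, 131.3])]
```

>>> move_arm(steps=[[20, [0, 10, 15], -0.149], [20, [0, 30, 20], -0.298], [20, [5, 50, 20], -0.447], [20, [12, 70, 20], -0.596], [20, [20, 90, 20], -0.745], [20, [28, 110, 20], -0.894], [20, [37, 125, 20], -1.043], [20, [45, 135, 20], -1.192]])

```text
time: 12.6
tcp_pos: [0.6498, 0.2507, 0.0878]
tcp_rot: [-0.001, 0.587, 0.81, -0.001]
ft_force: [-0.8, 0.3, -0.9]
gripper_width: 0.311
finger_force: 20.0
```

>>> move_arm(steps=[[20, [0, 0, 0], -0.14], [20, [0, 0, -20], -0.27], [20, [0, 0, -45], -0.27], [20, [0, 0, -70], -0.27], [20, [0, 0, -85], -0.27], [20, [0, 0, -90], -0.27], [20, [0, 0, -90], -0.27], [20, [0, 0, -90], -0.27]])

```text
time: 13.4
tcp_pos: [0.6518, 0.2499, 0.0015]
tcp_rot: [0.0, 0.688, 0.725, 0.001]
ft_force: [-0.3, -0.1, -0.3]
gripper_width: 0.306
finger_force: 20.0
```

```bash
cat > held.py <<'E'
from h import *
import sys
s=grab('side'); S=world(s); o=observe(); p=o['tcp_pos']*1000; q=o['tcp_rot']
psi=np.rad2deg(2*np.arctan2(q[2],q[1]))-90
print('tcp',p.round(1),'psi',psi.round(1),'F',o['ft_force'].round(1),'open',o['gripper_width']*87,'ff',o['finger_force'],'t',o['time'])
E
python3 held.py
```

```text
tcp [652.1 250.    2.1] psi 3.0 F [ 0.2 -0.7 -1.9] open 27.132077349166273 ff 19.999565687030554 t 13.45
```

>>> move_arm(steps=[[20, [1, 0, -8], 0], [20, [1, 0, -15], 0], [20, [1, 0, -19], 0], [20, [1, 0, -19], 0], [45, [1, 0, -19], 0], [45, [1, 0, -19], 0], [45, [1, 0, -19], 0], [45, [1, 0, -19], 0]])

```text
time: 14.25
tcp_pos: [0.6519, 0.2497, -0.0184]
tcp_rot: [0.0, 0.689, 0.725, 0.0]
ft_force: [-0.4, -1.0, 0.2]
gripper_width: 0.501
finger_force: 0.0
```

>>> move_arm(steps=[[45, [0, 0, 0], 0], [45, [0, 0, 25], 0], [45, [0, 0, 50], 0], [45, [0, 0, 90], 0], [60, [-25, -17, 120], 0.149], [70, [-60, -40, 120], 0.298], [80, [-95, -64, 120], 0.447], [87, [-130, -87, 120], 0.596]])

```text
time: 15.05
tcp_pos: [0.5208, 0.162, 0.1019]
tcp_rot: [0.0, 0.442, 0.897, 0.0]
ft_force: [-0.9, -0.5, 0.7]
gripper_width: 0.793
finger_force: 0.0
```

```bash
python3 held.py; python3 - <<'E'
from h import *
s=load('side'); S=world(s)
a=np.deg2rad(3); d=S[...,:2]*1000-[619.5,248.6]; x=d@[np.cos(a),np.sin(a)]; y=d@[-np.sin(a),np.cos(a)]
m=(abs(x)<65)&(abs(y)<60)&(S[...,2]>.02)&(S[...,2]<.04)&(s['color'].sum(-1)<200)
print('torch in tray',np.percentile(x[m],[1,50,99]),np.percentile(y[m],[1,50,99]),np.percentile(S[...,2][m],[5,50,95]),m.sum())
xy=np.stack([x[m],y[m]],1).astype(np.float32); print(cv2.minAreaRect(xy))
E
```

```text
tcp [512.8 159.   98.6] psi 38.0 F [-0.5 -0.  -2.4] open 72.83907949289876 ff 0.0 t 15.1
torch in tray [18.30695286 26.18576909 40.14734576] [-46.0097427    4.15435047  39.52583667] [0.02102984 0.02713068 0.03183256] 462
((30.418203353881836, -4.233715057373047), (24.19033432006836, 88.8470458984375), 1.6818519830703735)
```

>>> move_arm(steps=[[60, [-30, -20, 0], 0.149], [55, [-60, -40, -20], 0.298], [50, [-80, -53, -50], 0.447], [50, [-80, -53, -60], 0.596], [50, [-80, -53, -60], 0.703], [50, [-80, -53, -60], 0.703], [50, [-80, -53, -60], 0.703], [50, [-80, -53, -60], 0.703]])

```text
time: 15.9
tcp_pos: [0.4425, 0.1099, 0.042]
tcp_rot: [0.001, 0.111, 0.994, 0.0]
ft_force: [0.0, 0.6, 0.2]
gripper_width: 0.577
finger_force: 0.0
```

```bash
python3 held.py; python3 -c "
from h import *
tip()"
```

```text
tcp [442.5 109.9  41.9] psi 77.3 F [-0.7  0.8 -0.2] open 50.19455429564676 ff 0.0 t 15.95
tcp [442.4 109.8  41.9] open 49.8733244512769 F [ 0.3 -0.5  1. ] ff 0.0 n 506
finger lowest z [69.1 71.  76.3] x [438.6 447.4 457.8] y [139.  143.7 148.5]
finger lowest z [68.4 70.1 74.8] x [424.7 431.9 442.3] y [79.6 84.8 88.5]
```

>>> move_arm(grip_force=15, steps=[[50, [0, 0, -30], 0], [50, [0, 0, -55], 0], [50, [0, 0, -64], 0], [50, [0, 0, -64], 0], [15, [0, 0, -64], 0], [15, [0, 0, -64], 0], [15, [0, 0, -64], 0], [15, [0, 0, -64], 0]])

```text
time: 16.8
tcp_pos: [0.4424, 0.1098, -0.0218]
tcp_rot: [0.001, 0.11, 0.994, 0.0]
ft_force: [-0.2, -0.5, 0.5]
gripper_width: 0.29
finger_force: 0.1
```

>>> move_arm(steps=[[15, [0, 0, 0], 0], [15, [0, 0, 0], 0], [15, [0, 0, 0], 0], [15, [0, 0, 20], 0], [15, [0, 0, 40], 0], [15, [0, 20, 64], -0.149], [15, [0, 40, 64], -0.298], [15, [5, 60, 64], -0.447]])

```text
time: 17.6
tcp_pos: [0.4472, 0.1704, 0.0423]
tcp_rot: [0.001, 0.33, 0.944, 0.0]
ft_force: [-0.4, -0.1, -1.3]
gripper_width: 0.295
finger_force: 15.0
```

```bash
python3 held.py
```

```text
tcp [447.9 172.8  42.3] psi 50.9 F [-0.9  1.8  0.4] open 25.53279067213286 ff 14.998522996902466 t 17.65
```

>>> move_arm(steps=[[15, [5, 20, 0], -0.149], [15, [10, 40, 0], -0.298], [15, [15, 60, 0], -0.447], [15, [20, 75, 0], -0.596], [15, [25, 84, -5], -0.745], [15, [25, 84, -20], -0.846], [15, [25, 84, -35], -0.846], [15, [25, 84, -35], -0.846]])

```text
time: 18.45
tcp_pos: [0.4692, 0.2526, 0.0035]
tcp_rot: [-0.001, 0.685, 0.729, -0.003]
ft_force: [-0.9, -1.0, -0.5]
gripper_width: 0.299
finger_force: 15.0
```

```bash
python3 held.py
```

```text
tcp [470.1 252.8   4.7] psi 3.5 F [ 0.2  0.3 -0. ] open 25.705703207372363 ff 14.999590516090393 t 18.5
```

>>> move_arm(steps=[[15, [0, 0, -10], 0], [15, [0, 0, -18], 0], [15, [0, 0, -23], 0], [15, [0, 0, -23], 0], [45, [0, 0, -23], 0], [45, [0, 0, -23], 0], [45, [0, 0, -23], 0], [45, [0, 0, -23], 0]])

```text
time: 19.3
tcp_pos: [0.472, 0.2538, -0.0164]
tcp_rot: [0.0, 0.686, 0.727, 0.0]
ft_force: [-0.0, -0.3, 1.0]
gripper_width: 0.499
finger_force: 0.0
```

>>> move_arm(steps=[[45, [0, 0, 0], 0], [45, [0, 0, 20], 0], [50, [0, 0, 50], 0], [60, [0, -20, 80], 0.149], [70, [0, -55, 80], 0.298], [70, [-5, -95, 80], 0.447], [70, [-15, -135, 80], 0.596], [70, [-22, -170, 80], 0.745]])

```text
time: 20.1
tcp_pos: [0.4497, 0.0839, 0.0636]
tcp_rot: [0.0, 0.379, 0.925, -0.0]
ft_force: [0.8, -0.1, 0.3]
gripper_width: 0.793
finger_force: 0.0
```

```bash
python3 held.py; python3 - <<'E'
from h import *
s=load('side'); S=world(s)
a=np.deg2rad(3.2); d=S[...,:2]*1000-[437.7,246.2]; x=d@[np.cos(a),np.sin(a)]; y=d@[-np.sin(a),np.cos(a)]
m=(x>10)&(x<60)&(abs(y)<45)&(S[...,2]>.013)&(S[...,2]<.03)&(s['color'].sum(-1)<250)
print('fob in tray',np.percentile(x[m],[1,50,99]),np.percentile(y[m],[1,50,99]),np.percentile(S[...,2][m],[5,50,95]),m.sum())
E
```

```text
tcp [448.7  79.9  63.2] psi 46.1 F [ 1.5 -1.8 -1.4] open 69.74985560414626 ff 0.0 t 20.15
fob in tray [21.94811147 31.32387295 43.87394895] [-14.03058484  14.37345747  31.37473045] [0.01413749 0.01814542 0.01961509] 312
```

The remote lies in its pocket, with its solid part at tray y −17…31 and x about 33. Before the passes and padlock I check the notice board's clearance to the gripper body.

```bash
python3 - <<'E'
from h import *
f=grab_frame('side'); S=world(f)
Z=np.load('top.npz')
P=S[np.isfinite(S[...,2])].reshape(-1,3)*1000
for nm,c,ps in (('pass',(434.7,29.1),75.2),('lock',(408.5,-32),63.5),('lock-alt',(408.5,-32),63.5-20)):
    a=np.deg2rad(ps); d=P[:,:2]-c; l=d@[np.cos(a),np.sin(a)]; w=d@[-np.sin(a),np.cos(a)]
    out=np.hypot(np.maximum(abs(l)-95,0),np.maximum(abs(w)-37.5,0))
    k=(P[:,1]<0)&(P[:,0]>400)&(P[:,2]>5)
    for z0,z1 in((60,120),(120,200),(200,300)):
        q=k&(P[:,2]>z0)&(P[:,2]<z1); i=np.argsort(out[q])[20]; print(nm,z0,out[q][i].round(),P[q][i].round())
E
```

```text
pass 60 53.0 [495. -95.  71.]
pass 120 76.0 [523. -81. 126.]
pass 200 99.0 [ 541. -101.  208.]
lock 60 65.0 [490. -99.  63.]
lock 120 88.0 [521. -87. 126.]
lock 200 112.0 [563. -57. 204.]
lock-alt 60 40.0 [537. -17.  61.]
lock-alt 120 69.0 [559. -35. 158.]
lock-alt 200 85.0 [575. -39. 206.]
```

>>> move_arm(steps=[[70, [-8, -25, 0], 0.149], [70, [-15, -55, 0], 0.298], [70, [-15, -55, 0], 0.447], [70, [-15, -55, 0], 0.511], [70, [-15, -55, 0], 0.511], [70, [-15, -55, 0], 0.511], [70, [-15, -55, 0], 0.511], [70, [-15, -55, 0], 0.511]])

```text
time: 21.0
tcp_pos: [0.4354, 0.0306, 0.0635]
tcp_rot: [0.0, 0.137, 0.991, 0.0]
ft_force: [1.0, 0.3, -0.8]
gripper_width: 0.806
finger_force: 0.0
```

```bash
python3 held.py; python3 - <<'E'
from h import *
s=load('side'); S=world(s); C=s['color'].astype(int)
m=(abs(S[...,0]-.4347)<.05)&(abs(S[...,1]-.029)<.05)&(S[...,2]>.006)&(S[...,2]<.016)
n,l,st,_=cv2.connectedComponentsWithStats(m.astype(np.uint8)); print(rect(S,l==1+np.argmax(st[1:,4])))
E
```

```text
tcp [435.3  30.6  63.5] psi 74.3 F [ 0.  -0.9 -1. ] open 70.03859944015817 ff 0.0 t 21.05
(array([435.3,  29.6]), array([48.5, 61.1]), 75.8, 535, array([ 7.4, 10.5, 12.1]))
```

>>> move_arm(grip_force=15, steps=[[70, [0, -1, -35], 0.01], [70, [0, -1, -65], 0.01], [70, [0, -1, -80], 0.01], [70, [0, -1, -87], 0.01], [70, [0, -1, -87], 0.01], [35, [0, -1, -87], 0.01], [35, [0, -1, -87], 0.01], [35, [0, -1, -87], 0.01]])

```text
time: 21.85
tcp_pos: [0.436, 0.0293, -0.0229]
tcp_rot: [0.001, 0.131, 0.991, 0.0]
ft_force: [-0.4, 0.2, -0.0]
gripper_width: 0.613
finger_force: 0.0
```

>>> move_arm(steps=[[35, [0, 0, 0], 0], [35, [0, 0, 0], 0], [35, [0, 0, 0], 0], [35, [0, 0, 0], 0], [35, [0, 0, 20], 0], [35, [0, 10, 45], 0], [35, [0, 25, 65], -0.149], [35, [0, 50, 65], -0.298]])

```text
time: 22.65
tcp_pos: [0.4379, 0.0792, 0.0443]
tcp_rot: [0.003, 0.281, 0.96, 0.001]
ft_force: [1.5, -0.6, -1.0]
gripper_width: 0.504
finger_force: 15.0
```

```bash
python3 held.py
```

```text
tcp [436.6  82.4  43.1] psi 56.7 F [-1.9  1.1  0.1] open 44.07514071303531 ff 14.997605234384537 t 22.7
```

>>> move_arm(steps=[[35, [-3, 30, 0], -0.149], [35, [-6, 60, 0], -0.298], [35, [-10, 90, 0], -0.447], [35, [-15, 120, 0], -0.596], [35, [-20, 145, 0], -0.745], [35, [-24, 165, 0], -0.894], [35, [-24, 165, -15], -0.953], [35, [-24, 165, -30], -0.953]])

```text
time: 23.5
tcp_pos: [0.4112, 0.2451, 0.0111]
tcp_rot: [0.0, 0.687, 0.727, 0.0]
ft_force: [0.7, 0.1, -0.5]
gripper_width: 0.501
finger_force: 15.0
```

>>> move_arm(steps=[[35, [0, 0, 0], 0], [35, [0, 0, 0], 0], [35, [0, 0, 0], 0], [35, [0, 0, 0], 0], [35, [0, 0, 0], 0], [35, [0, 0, 0], 0], [35, [0, 0, 0], 0], [35, [0, 0, 0], 0]])

```text
time: 24.3
tcp_pos: [0.4113, 0.2443, 0.0116]
tcp_rot: [0.0, 0.687, 0.727, 0.0]
ft_force: [-0.2, 0.2, -0.2]
gripper_width: 0.506
finger_force: 15.0
```

```bash
python3 held.py
```

```text
tcp [411.3 244.3  11.6] psi 3.2 F [ 0.   0.7 -0.7] open 43.705239607494256 ff 14.99890610575676 t 24.35
```

>>> move_arm(steps=[[35, [0, 0, -12], 0], [35, [0, 0, -22], 0], [35, [0, 0, -29], 0], [35, [0, 0, -29], 0], [53, [0, 0, -29], 0], [53, [0, 0, -29], 0], [53, [0, 0, -29], 0], [53, [0, 0, -29], 0]])

```text
time: 25.15
tcp_pos: [0.4114, 0.2444, -0.0174]
tcp_rot: [0.0, 0.687, 0.727, 0.0]
ft_force: [-1.0, -0.0, 1.1]
gripper_width: 0.607
finger_force: 0.0
```

>>> move_arm(steps=[[53, [0, 0, 0], 0], [53, [0, 0, 20], 0], [53, [0, 0, 50], 0], [60, [0, -20, 80], 0.149], [65, [0, -60, 80], 0.298], [65, [0, -105, 80], 0.447], [65, [0, -150, 80], 0.596], [65, [0, -195, 80], 0.745]])

```text
time: 25.95
tcp_pos: [0.4118, 0.0627, 0.0629]
tcp_rot: [0.001, 0.411, 0.912, 0.0]
ft_force: [0.3, -0.2, 0.6]
gripper_width: 0.747
finger_force: 0.0
```

```bash
python3 held.py; python3 - <<'E'
from h import *
s=load('side'); S=world(s)
a=np.deg2rad(3.2); d=S[...,:2]*1000-[437.7,246.2]; x=d@[np.cos(a),np.sin(a)]; y=d@[-np.sin(a),np.cos(a)]
for nm,x0,x1 in(('pass',-58,6),('fob',12,58)):
    m=(x>x0)&(x<x1)&(abs(y)<45)&(S[...,2]>.0125)&(S[...,2]<.03)
    print(nm,np.percentile(x[m],[1,50,99]),np.percentile(y[m],[1,50,99]),np.percentile(S[...,2][m],[5,50,95]),m.sum())
E
```

```text
tcp [412.   57.7  62.8] psi 42.1 F [ 1.8 -2.8 -1.8] open 64.84166562193947 ff 0.0 t 26.0
pass [-48.73021928 -27.32380299  -4.99114969] [-30.77767948   3.31749883  36.36612623] [0.01360929 0.01570517 0.01714663] 900
fob [22.0393962  33.62740743 49.70589487] [-18.23081369  12.37106276  41.95583146] [0.01329449 0.01817316 0.01990949] 439
```

The passes read x −49…−5 and y −31…36 in the tray with their top at 15.7 mm, so they are seated. The padlock is next.

>>> move_arm(steps=[[62, [0, -30, 0], 0.149], [62, [-3, -60, 0], 0.298], [62, [-3, -81, 0], 0.307], [62, [-3, -81, -20], 0.307], [62, [-3, -81, -20], 0.307], [62, [-3, -81, -20], 0.307], [62, [-3, -81, -20], 0.307], [62, [-3, -81, -20], 0.307]])

```text
time: 26.8
tcp_pos: [0.4094, -0.0165, 0.0432]
tcp_rot: [0.001, 0.269, 0.963, 0.0]
ft_force: [0.3, 0.0, -1.0]
gripper_width: 0.714
finger_force: 0.0
```

```bash
python3 held.py; python3 - <<'E'
from h import *
s=load('side'); S=world(s); C=s['color'].astype(int)
m=(abs(S[...,0]-.4085)<.05)&(abs(S[...,1]+.032)<.05)&(S[...,2]>.008)&(S[...,2]<.02)&(C[...,0]-C[...,2]>30)
n,l,st,_=cv2.connectedComponentsWithStats(m.astype(np.uint8)); print(rect(S,l==1+np.argmax(st[1:,4])))
E
```

```text
tcp [409.4 -16.6  43.2] psi 58.8 F [-0.2 -0.2 -0.1] open 61.41381614281016 ff 0.0 t 26.85
(array([411.2, -33.1]), array([44.5, 39.3]), 64.1, 250, array([ 8.7, 13.8, 15.6]))
```

>>> move_arm(grip_force=25, steps=[[62, [0, -16, 0], 0.08], [62, [0, -16, -30], 0.08], [62, [0, -16, -55], 0.08], [62, [0, -16, -66], 0.08], [62, [0, -16, -66], 0.08], [30, [0, -16, -66], 0.08], [30, [0, -16, -66], 0.08], [30, [0, -16, -66], 0.08]])

```text
time: 27.65
tcp_pos: [0.4095, -0.0329, -0.0229]
tcp_rot: [0.001, 0.23, 0.973, -0.0]
ft_force: [-0.1, 0.3, -0.5]
gripper_width: 0.526
finger_force: 0.0
```

>>> move_arm(steps=[[30, [0, 0, 0], 0], [30, [0, 0, 0], 0], [30, [0, 0, 0], 0], [30, [0, 0, 20], 0], [30, [0, 0, 45], 0], [30, [0, 0, 80], 0], [30, [0, 0, 95], 0], [30, [0, 0, 95], 0]])

```text
time: 28.45
tcp_pos: [0.4109, -0.0335, 0.0738]
tcp_rot: [0.003, 0.23, 0.973, -0.0]
ft_force: [0.3, 0.7, -1.6]
gripper_width: 0.46
finger_force: 25.0
```

```bash
python3 held.py; python3 - <<'E'
from h import *
s=load('side'); cv2.imwrite('pics/side7.png',cv2.resize(s['color'][130:330,200:466],(798,600))[...,::-1])
E
```

```text
tcp [409.6 -33.1  72.1] psi 63.4 F [ 0.2  0.2 -1.4] open 39.61396588688335 ff 24.96330052614212 t 28.5
```

View pics/side7.png

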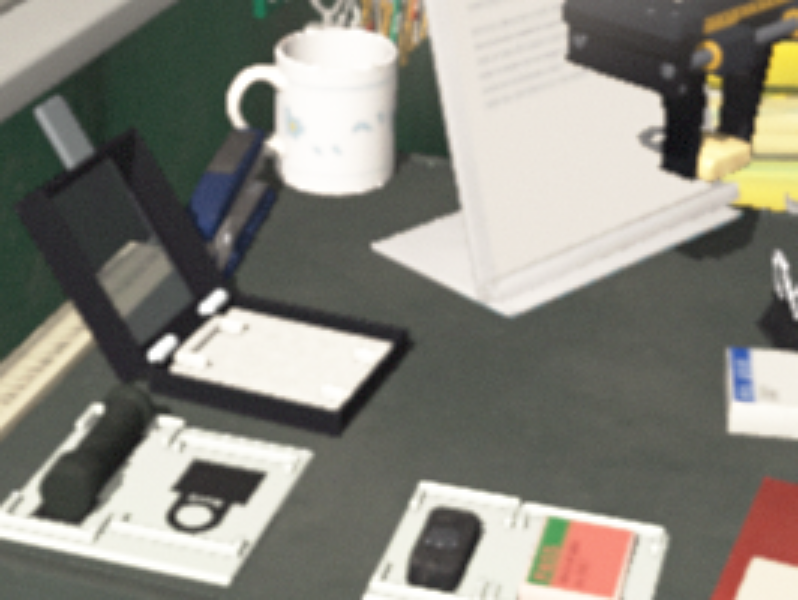

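The padlock is held level, and the other three lie in their pockets with the case empty and the lid standing back. I carry the padlock over.

>>> move_arm(steps=[[30, [0, 35, 10], 0], [30, [0, 70, 10], -0.1], [30, [2, 105, 10], -0.2], [30, [10, 140, 10], -0.3], [30, [40, 165, 10], -0.4], [30, [75, 195, 10], -0.5], [30, [110, 220, 10], -0.6], [30, [140, 245, 10], -0.7]])

```text
time: 29.3
tcp_pos: [0.5488, 0.2131, 0.0786]
tcp_rot: [-0.001, 0.552, 0.834, -0.001]
ft_force: [-0.2, -1.2, -0.8]
gripper_width: 0.455
finger_force: 25.0
```

```bash
python3 held.py
```

```text
tcp [552.7 216.2  78.4] psi 22.7 F [1.8 1.  0.8] open 39.696644606161044 ff 24.962294697761536 t 29.35
```

>>> move_arm(steps=[[30, [20, 25, 0], -0.12], [30, [42, 50, 0], -0.24], [30, [42, 50, -20], -0.354], [30, [42, 50, -45], -0.354], [30, [42, 50, -65], -0.354], [30, [42, 50, -65], -0.354], [30, [42, 50, -65], -0.354], [30, [42, 50, -65], -0.354]])

```text
time: 30.15
tcp_pos: [0.5915, 0.2622, 0.0173]
tcp_rot: [0.0, 0.689, 0.725, 0.0]
ft_force: [0.3, -1.3, -1.4]
gripper_width: 0.454
finger_force: 25.0
```

```bash
python3 held.py; python3 - <<'E'
from h import *
s=load('side'); S=world(s); C=s['color'].astype(int)
a=np.deg2rad(3); d=S[...,:2]*1000-[619.5,248.6]; x=d@[np.cos(a),np.sin(a)]; y=d@[-np.sin(a),np.cos(a)]
m=(abs(x)<65)&(abs(y)<70)&(S[...,2]>.015)&(S[...,2]<.07)&(C[...,0]-C[...,2]>30)
print('brass',np.percentile(x[m],[1,50,99]),np.percentile(y[m],[1,50,99]),np.percentile(S[...,2][m],[1,50,99]),m.sum())
E
```

```text
tcp [591.9 262.3  17.8] psi 3.0 F [-0.3 -0.  -1.1] open 39.54896981735268 ff 24.96322274208069 t 30.2
brass [-48.10221603 -27.17814368  -6.20832409] [ 0.19672974 26.01397129 32.6126025 ] [0.04179772 0.05404838 0.05730262] 546
```

>>> move_arm(steps=[[30, [0, 0, -13], 0], [30, [0, 0, -26], 0], [30, [0, 0, -35], 0], [30, [0, 0, -35], 0], [48, [0, 0, -35], 0], [48, [0, 0, -35], 0], [48, [0, 0, -35], 0], [48, [0, 0, -35], 0]])

```text
time: 31.0
tcp_pos: [0.5909, 0.2621, -0.0185]
tcp_rot: [0.0, 0.689, 0.725, 0.0]
ft_force: [-0.5, 0.4, 0.9]
gripper_width: 0.55
finger_force: 0.0
```

>>> move_arm(steps=[[48, [0, 0, 0], 0], [48, [0, 0, 15], 0], [48, [0, 0, 40], 0], [48, [0, 0, 80], 0], [48, [-30, -25, 120], 0], [48, [-70, -60, 120], 0], [48, [-110, -95, 120], 0], [48, [-145, -130, 120], 0]])

```text
time: 31.8
tcp_pos: [0.4523, 0.1384, 0.1031]
tcp_rot: [0.001, 0.688, 0.726, 0.001]
ft_force: [-0.5, -1.9, 1.1]
gripper_width: 0.552
finger_force: 0.0
```

>>> move_arm(steps=[[48, [-20, -40, 20], 0], [48, [-40, -80, 20], 0], [48, [-60, -120, 20], 0], [48, [-80, -160, 20], 0], [48, [-90, -190, 20], 0], [48, [-90, -190, 20], 0], [48, [-90, -190, 20], 0], [48, [-90, -190, 20], 0]])

```text
time: 32.6
tcp_pos: [0.3636, -0.0503, 0.1221]
tcp_rot: [0.0, 0.688, 0.725, 0.0]
ft_force: [-0.1, -0.9, -0.0]
gripper_width: 0.55
finger_force: 0.0
```

```bash
python3 held.py; python3 - <<'E'
from h import *
s=grab('side'); t=grab('top')
cv2.imwrite('pics/end.png',np.vstack([cv2.resize(t['color'][165:365,185:345],(480,600))[:, :] ])[...,::-1])
T=world(t); C=t['color'].astype(int)
def loc(nm,c,yaw,x0,x1,zlo,mask=None):
    a=np.deg2rad(yaw); d=T[...,:2]*1000-np.array(c); x=d@[np.cos(a),np.sin(a)]; y=d@[-np.sin(a),np.cos(a)]
    m=(x>x0)&(x<x1)&(abs(y)<52)&(T[...,2]>zlo)&(T[...,2]<.05)
    if mask is not None: m&=mask
    n,l,st,_=cv2.connectedComponentsWithStats(m.astype(np.uint8)); m=l==1+np.argmax(st[1:,4])
    print(nm,cv2.minAreaRect(np.stack([x[m],y[m]],1).astype(np.float32)),np.percentile(T[...,2][m],[5,50,95]).round(4),m.sum())
P=(619.5,248.6);B=(437.7,246.2)
loc('torch',P,3,12,58,.015); loc('lockbody',P,3,-60,8,.0135); loc('fob',B,3.2,12,58,.0135); loc('pass',B,3.2,-60,8,.0125)
E
```

```text
tcp [363.5 -50.1 121.9] psi 3.0 F [0.5 0.4 0.3] open 47.81185150298311 ff 0.0 t 32.65
torch ((30.474395751953125, -3.431873321533203), (25.42752456665039, 86.8609619140625), 0.5800594091415405) [0.0208 0.0283 0.0333] 639
lockbody ((-29.06720733642578, 1.4382190704345703), (40.03923416137695, 62.094539642333984), 0.08678828179836273) [0.0142 0.0189 0.022 ] 521
fob ((34.09209060668945, 5.633546829223633), (50.30976104736328, 25.26534652709961), 89.80758666992188) [0.0155 0.0185 0.0217] 413
pass ((-27.469966888427734, -0.0587310791015625), (60.38056945800781, 43.87948226928711), 89.91666412353516) [0.0137 0.0159 0.0184] 881
```

View pics/end.png

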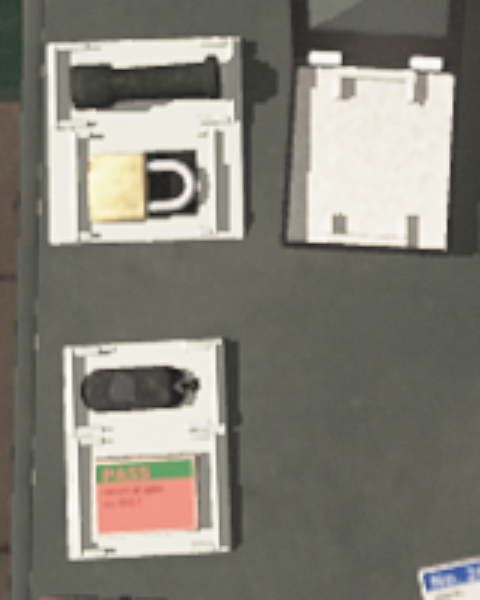

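The final top view shows all four things flat in their pockets: the torch at (145,82), padlock at (142,185), remote at (140,388) and passes at (147,495). All are within 4 mm of the pocket centres. The case is empty, the lid stands open and the arm is clear.

```bash
python3 -c "
from h import *
print(job_done())"
```

```text
the job is handed in; nothing more can be done
None
```

Both kits are made up and the job is handed in: the last camera check had all four items flat within about 4 mm of their pocket centres, the lid open on its stop and the case empty; the judge returned no verdict.

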